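# Unhook the top parts tray from a nested stack and set it on the scale

## Robot

A 6-joint arm with a two-finger parallel gripper is mounted at the origin on a cart in front of the work surface, level with it; the furniture and walls round the work are solid. World frame = base frame: x ahead of the robot, y to its left, z up, the work surface at z = 0. Lengths are in m, angles in rad, forces in N, time in s.
With the tool pointing down it reaches from about 0.25 to 0.775 m from the base axis. Payload 4 kg.
Tool frame: the origin (TCP) lies between the finger pads; the fingertips stand 11 mm ahead of it and the grasp point (between the pads) lies 8 mm behind it; z points along the fingers, y is the direction in which the jaws open and shut (so a half turn about z gives the same grasp; the last joint's range is limited). The gripper opens to 94 mm and grips with 3 to 60 N. Pads are 16 mm wide; open, the fingers measure 119 mm over their backs; the gripper's body (75 mm by 177 mm) begins 78 mm behind the grasp point.
Start: joints at [-1.309, 0.087, 1.371, -0, 1.684, -0.103], TCP at [0.196, -0.514, 0.217] pointing down, gripper open.
Joint ranges: [-3.1, 3.1], [-0.76, 2.03], [0.27, 2.55], [-1.08, 4.22], [0.17, 2.65], [-2.57, 2.57]. Speed limits (rad/s): [2.79, 2.79, 3.14, 3.14, 3.14, 3.14].

## Interface

Orientations are given as a rotation vector (axis times angle).
In Python, from plant import * gives the robot as it stands. The module is installed in compiled form; this text tells all that it offers.
- The arm moves only by the tool jog_arm, never from a script. Its argument "plan" is a list of rows, each a list of 5 numbers: the closure, from 0 (fully open) to 1 (shut), then the shift along the world's x, y, z in mm, then the turn about the world's z in degrees. A call has 1 to 8 rows; each row is the pose to reach, as a shift and turn from the pose commanded when the call began; what a row does not reach only later rows make up. A row lasts 1/10 s, in which the tool goes at most 50 mm and 8.59 degrees, less where a joint would pass 70% of its speed; a pose out of reach is approached as far as the arm can. A call with a gripper value outside its range is refused whole. The fingers move at their own pace and stop on an object; the grip force is fixed at half the most. Time passes only in rows, so rows that repeat a pose let the fingers close. It gives the time, the measured TCP pose, the force and the opening at its end, in the units of the state.
- get_obs(): the state, without advancing time (a new reading comes with each control period).
- capture(name): name is "side" or "top" or "wrist"; returns the picture (480x640x3 uint8, blue, green, red); there is no depth.
- camera_model(name): a dict with "mtx" (3x3 intrinsics, pixels), "k1" (the pictures are not rectified: a ray, as slopes to the right and down, at radius r is drawn at 1 + k1 r^2 times it, then the intrinsics apply), "R" (3x3) and "t" (3): a world point X has camera coordinates R X + t. Camera axes: x right, y down, z forward; pixel columns grow to the right and rows downward; lengths in m; the calibration is good to about 2 mm. A picture is of the moment at which its call begins: read the wrist's pose just before it. camera_model takes no time and is no camera call; for the wrist camera it gives the pose at the moment of the call.
- finish_job(): hands the job in, once; it reports no verdict.
Trained networks look in the newest picture that a camera, given by its name, has taken for a name from the list of things; names that differ only in an ending like _2 or _b are one class to them, and where a whole thing is asked for, a point or a joint stands for the part that bears it (a point fixed in the world has none). Each returns a list of dicts, best first, with "confidence" (0 to 1); they miss things now and then, are a little off and sometimes report something else, mostly with a low value. They report only what shows in the picture. A call takes as long as a camera call. They do not tell look-alikes from the thing itself.
- find_in(camera, label): "centre" ([x, y, z] in m, in world coordinates, good to about 4 mm: the middle of the surface that is visible of it).
- masks_of(camera, label): "pixels" (480x640 bool, what is visible of it).
- pinpoint(camera, label): "centre" ([x, y, z] in m, in world coordinates, good to about 4 mm: a listed point, or the origin of a listed thing).
The state is a dict: "t": time; "joint_positions": joint angles; "qvel": joint speeds; "joint_efforts": joint torques, N m; "eef_pos": TCP position; "orientation": TCP orientation; "wrist_force": force on the tool from outside, world axes, zero at the start; "moment": the same for the moment, N m; "grip_width": finger opening in m.
Only numpy, scipy, OpenCV 4.12 (cv2) and the standard library are available. Lean on these libraries where they do the work, as an engineer would, in place of code of your own. Each camera call takes 0.05 s, during which the arm holds its last target. There are 200 camera calls.

## Task

Take the top tray off the nested stack of hang-on parts trays and set it gently, upright, across the middle of the scale's weighing pan, its length running left to right as one faces the display, and let go. The hook at its end, bent more or less by use, hangs through the wall of the next tray, so raise the other end and ease the hook out by feel: the next tray must stay put, neither dragged up nor along.

Things in the scene. Friction and masses are not known exactly. Their poses are not given: they have to be found in the camera images.
- top_tray_mid (a point): Middle (half-way up, 21 mm over its underside, top of rim 21 mm above) of the top one of three equal, open, pressed-metal trays nested in one stack. x: level along the tray from its hook end to its plain end; y across; z up. Rims of nested trays lie 16 mm apart (13 mm clear), so fingers reaching over 14 mm below the top of the top rim would grip the next rim too.
- top_tray: The top tray; origin at the centre of its underside. 160 mm long (x) by 61 mm wide (y) over the rim, 42 mm high; the rim bead is 3 mm high and stands out 5 mm (cut away over the hook). Floor 136 x 36 mm outside, walls 2 mm, leaning out 10 degrees; four 14 mm studs on the floor carry the tray above. Nested walls are 0.8 mm apart. Stiff, 0.22 to 0.38 kg, balanced about its middle.
- top_tray_hook (a point): Root of the top tray's hanging hook, on its -x end wall, 70.5 mm from the tray's middle and 5.5 mm lower. The hook: a stiff tab 16 mm long along -x, 20 wide, 3 thick, its tip turned down 5 mm below the tab; bent at the root by use, anywhere from 0.25 rad up to 0.15 rad down, which is not measured. It sticks out through a window in the next tray's end wall and hangs behind that wall.
- next_tray_mid (a point): Middle of the second tray, the one that must stay: 16 mm below the top tray's middle at the start, same axes. It lies loose (0.22 to 0.36 kg) in the bottom tray, which stands loose on the bench (0.28 kg), so it moves if the top tray catches or pushes it with more than 1 or 2 N. Its own hook hangs in the bottom tray likewise.
- next_tray_edge (a point): Middle of the top edge of the next tray's -x end wall, about which the top tray can be tilted; window below it 25 mm wide, 11 high, top edge 5 mm below this point. Plain end raised 0.2 rad, its floor clears the next rim and it can be drawn 22 mm along x. Depending on the bend it must rise 0 to 6 mm meanwhile: too low the tip catches behind the wall, too high it lifts the window's top.
- postal_scale: Bench scale, cream with a blue-framed display at its front, 238 mm deep (x) by 192 mm wide (y), 50 mm high; does not move. Origin at the centre of its underside; -x is the display side, y runs along its width.
- pan (a point): Centre of the top face of the scale's flat weighing pan, 50 mm over the bench; pan 150 mm deep (x) by 176 mm wide (y); axes as the scale's. A tray standing on it has its middle 21 mm above this point.
There are look-alikes about, which are no part of the job. Leave any turquoise look-alike of the part that bears next_tray_mid alone.

How it is judged:
By the outcome, as a careful person would: the job done as asked, in the order asked, and still so for the second after the job is handed in, with the robot touching nothing.
It also fails if it takes over 64 s, if anything falls off the work surface, if the arm or the gripper's body presses on something with over 40 N, if the wrist force passes 120 N, or if a joint passes its speed limit or range.

## Working session

There is one attempt and no reset: what is moved stays moved. The work goes in short steps, Python scripts to look and compute and a tool call to move; the robot and the scene stay as the last step left them, time stands still between calls to the robot, and variables do not carry over. Pictures are saved under pics/ and viewed, about 8 in all and at most 12, crops included, and the job is handed in when it is done.

Besides the shell and the picture viewer there is one more tool, called after ">>>" as name(argument=value, ...) on one line, values as JSON. jog_arm: Moves the arm, as the interface text tells. Its arguments: {"type":"object","properties":{"plan":{"type":"array"}},"required":["plan"]}

```bash
mkdir -p pics
cat > h.py <<'E'
from plant import *
import numpy as np, cv2
def proj(c,X):
    m=camera_model(c) if isinstance(c,str) else c
    p=np.array(m["R"])@np.array(X)+np.array(m["t"]); s=p[:2]/p[2]; s=s*(1+m["k1"]*(s@s))
    return (np.array(m["mtx"])@np.r_[s,1])[:2]
def ray(c,uv):
    m=camera_model(c) if isinstance(c,str) else c
    d=(np.linalg.inv(np.array(m["mtx"]))@np.r_[uv,1])[:2]; s=d.copy()
    for _ in range(20): s=d/(1+m["k1"]*(s@s))
    R=np.array(m["R"]); return -R.T@np.array(m["t"]), R.T@np.r_[s,1]
def atz(c,uv,z):
    o,d=ray(c,uv); return o+d*(z-o[2])/d[2]
E
python3 - <<'E'
from h import *
o=get_obs(); print(o['t'],o['eef_pos'],o['orientation'],o['wrist_force'],o['grip_width'])
ims=[]
for c in ["side","top"]:
    im=capture(c); cv2.imwrite(f"pics/{c}0.png",im)
    for l in ["top_tray_mid","top_tray","top_tray_hook","next_tray_mid","next_tray_edge","postal_scale","pan"]:
        for r in pinpoint(c,l): print(c,l,round(r['confidence'],2),np.round(r['centre'],3),proj(c,r['centre']).round())
print(get_obs()['t'])
E
```

```text
0.0 [ 0.19607588 -0.51331389  0.21533396] [-3.08737021e+00 -5.69510502e-01  2.89615930e-04] [ 0.37236461  0.03700286 -0.98775196] 0.09417744592885328
side top_tray_mid 0.74 [ 0.501 -0.188  0.055] [295. 262.]
side top_tray 0.64 [ 0.508 -0.19   0.031] [293. 270.]
side top_tray_hook 0.64 [ 0.433 -0.19   0.046] [323. 272.]
side top_tray_hook 0.57 [ 0.503 -0.188  0.061] [294. 260.]
side next_tray_mid 0.69 [ 0.509 -0.189  0.037] [292. 268.]
side next_tray_edge 0.57 [ 0.435 -0.188  0.059] [322. 267.]
side postal_scale 0.94 [0.556 0.165 0.001] [174. 377.]
side pan 0.92 [0.589 0.168 0.049] [153. 351.]
top top_tray_mid 0.91 [ 0.507 -0.186  0.054] [307. 240.]
top top_tray 0.66 [ 0.506 -0.19   0.034] [308. 242.]
top top_tray_hook 0.77 [ 0.437 -0.186  0.049] [314. 261.]
top next_tray_mid 0.69 [ 0.394 -0.652  0.021] [459. 231.]
top next_tray_edge 0.69 [ 0.395 -0.733  0.042] [483. 220.]
top next_tray_edge 0.43 [ 0.429 -0.19   0.06 ] [317. 262.]
top postal_scale 0.57 [ 0.558  0.168 -0.002] [194. 267.]
top pan 0.79 [0.592 0.162 0.049] [189. 251.]
0.8
```

View pics/top0.png

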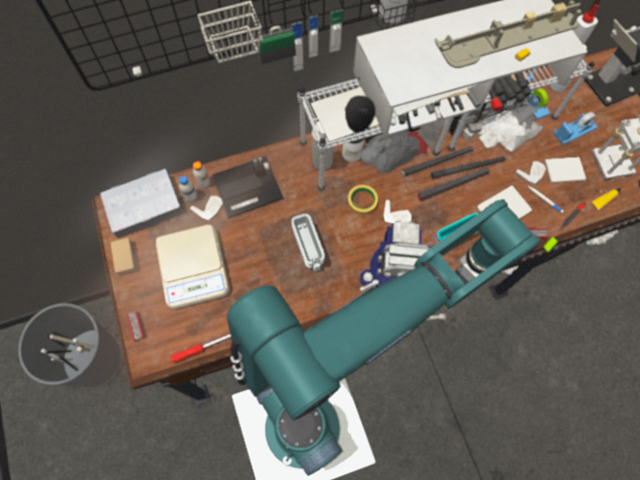

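View pics/side0.png

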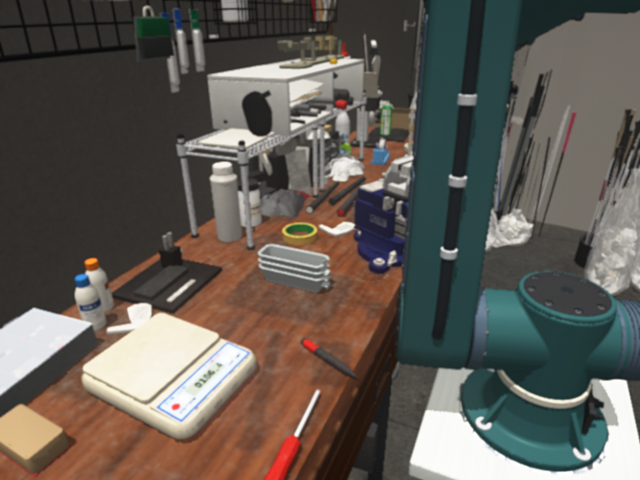

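The stack is at top (308,240) / side (295,268). The only thing to confuse it with is the turquoise look-alike at top (459,231), which I leave alone. The scale is at top (192,265), with its display facing the robot. I'll move above the stack for a close look.

Run:
```python
from h import *
print(atz("top",(322,190),0), atz("side",(250,247),0)); 
o,d=ray("side",(243,146)); p=atz("side",(250,247),0)[:2]
k=((p-o[:2])@d[:2])/(d[:2]@d[:2]); print("shelf z at leg top",o+k*d)
```

```text
[ 0.67944774 -0.29631779  0.        ] [ 0.6938095  -0.30006105  0.        ]
shelf z at leg top [ 0.69013962 -0.30253993  0.27165987]
```

>>> jog_arm(plan=[[0, 0, 0, 50, 0], [0, 28, 28, 80, -4], [0, 62, 62, 80, -8], [0, 96, 96, 80, -12], [0, 130, 130, 80, -16], [0, 164, 164, 80, -19], [0, 198, 198, 80, -19], [0, 232, 232, 80, -19]])

```text
t: 1.6
eef_pos: [0.4293, -0.2802, 0.2968]
orientation: [3.14, 0.052, 0.001]
wrist_force: [0.4, -0.1, 0.0]
grip_width: 0.0936
```

>>> jog_arm(plan=[[0, 25, 35, 0, 0], [0, 50, 70, 0, 0], [0, 70, 92, 0, 0], [0, 70, 92, 0, 0]])

```text
t: 2.0
eef_pos: [0.5, -0.1869, 0.2962]
orientation: [-3.14, -0.061, -0.0]
wrist_force: [-0.5, 0.1, 0.9]
grip_width: 0.0939
```

Run:
```python
from h import *
from scipy.spatial.transform import Rotation as Ro
o=get_obs(); print(o['t'],o['eef_pos'],o['wrist_force'],o['joint_positions']); R=Ro.from_rotvec(o['orientation']).as_matrix(); print("tool y",R[:,1])
m=camera_model("wrist"); im=capture("wrist"); cv2.imwrite("pics/w1.png",im)
for l in ["top_tray_mid","top_tray","top_tray_hook","next_tray_mid","next_tray_edge"]:
    for r in pinpoint("wrist",l): print(l,round(r['confidence'],2),np.round(r['centre'],3),proj(m,r['centre']).round())
r=masks_of("wrist","top_tray")[0]; M=r['pixels'].astype('uint8')
c=max(cv2.findContours(M,0,2)[0],key=cv2.contourArea)[:,0,:]
P=np.array([atz(m,p,0.074)[:2] for p in c]).astype('float32'); print(r['confidence'],cv2.minAreaRect(P), M.sum())
```

```text
2.0 [ 0.4999936  -0.18687951  0.29618436] [-0.47659405  0.114684    0.87845743] [-4.64639480e-01  4.93510952e-02  1.25438433e+00  1.16084777e-03
  1.83809231e+00  1.06768883e+00]
tool y [ 0.03876494 -0.99924776 -0.00109422]
top_tray_mid 0.7 [ 0.506 -0.191  0.052] [325. 209.]
top_tray 0.72 [ 0.509 -0.188  0.033] [322. 204.]
top_tray_hook 0.57 [ 0.437 -0.186  0.051] [318. 276.]
next_tray_edge 0.47 [ 0.432 -0.185  0.058] [316. 282.]
next_tray_edge 0.29 [ 0.437 -0.189  0.05 ] [320. 275.]
0.8 ((0.5073564648628235, -0.1879245936870575), (0.0607386939227581, 0.15924708545207977), 89.96910095214844) 10215
```

View pics/w1.png

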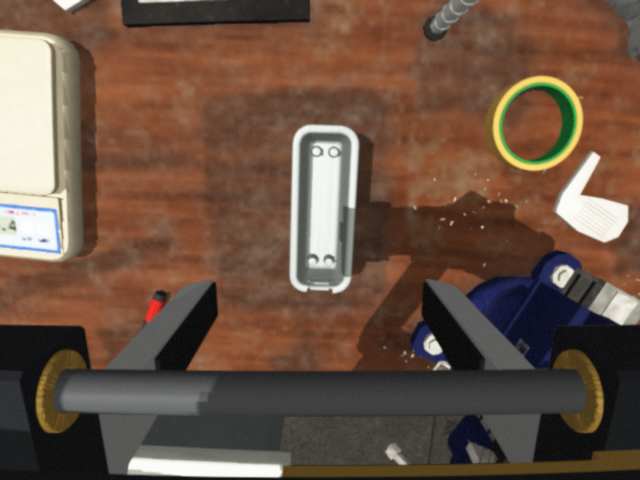

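The crop confirms the grey open tray with its hook cutout toward the robot (322,290) and its plain end at (328,127). The yaw is about 0 and the centre is (0.507,-0.188). I'll descend at the plain end.

>>> jog_arm(plan=[[0, 30, -1, -30, -2.2], [0, 62, -1, -60, -2.2], [0, 62, -1, -105, -2.2], [0, 62, -1, -150, -2.2], [0, 62, -1, -150, -2.2]])

```text
t: 2.85
eef_pos: [0.5546, -0.1893, 0.1371]
orientation: [-3.134, 0.01, 0.027]
wrist_force: [-1.1, 0.5, -1.2]
grip_width: 0.0937
```

Run:
```python
from h import *
from scipy.spatial.transform import Rotation as Ro
o=get_obs(); print(o['t'],o['eef_pos'],o['wrist_force'],Ro.from_rotvec(o['orientation']).as_matrix()[:,1])
m=camera_model("wrist"); im=capture("wrist"); cv2.imwrite("pics/w2.png",im)
for l in ["top_tray_mid"]:
    for r in pinpoint("wrist",l): print(l,round(r['confidence'],2),np.round(r['centre'],3))
for r in masks_of("wrist","top_tray"):
  M=r['pixels'].astype('uint8')
  c=max(cv2.findContours(M,0,2)[0],key=cv2.contourArea)[:,0,:]
  P=np.array([atz(m,p,0.074)[:2] for p in c]).astype('float32'); print(r['confidence'],cv2.minAreaRect(P), M.sum(),P.min(0),P.max(0))
```

```text
2.85 [ 0.55458449 -0.18929483  0.13710279] [-1.06659141  0.53824625 -1.1655944 ] [-0.00660731 -0.99995142 -0.00731437]
top_tray_mid 0.64 [ 0.502 -0.192  0.054]
0.67 ((0.5372703075408936, -0.18789584934711456), (0.061534393578767776, 0.10155904293060303), 89.5690689086914) 18625 [ 0.48648894 -0.21857958] [ 0.58811575 -0.15697652]
```

View pics/w2.png

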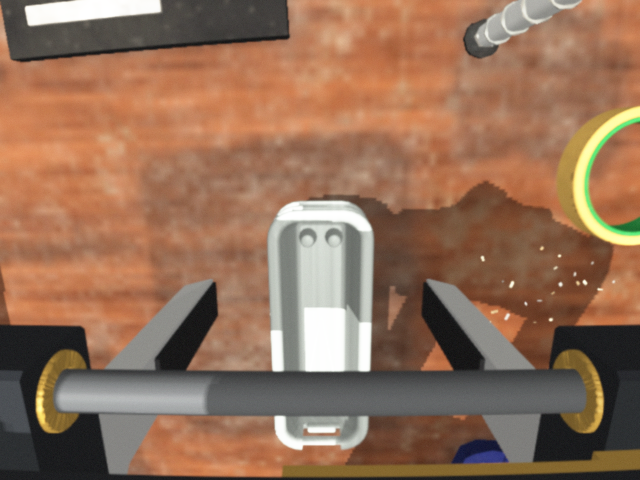

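Tray at (321,325) is centred between the fingers (217 / 425), so I continue down.

>>> jog_arm(plan=[[0, 0, 0, -25, 0], [0, 0, 0, -40, 0], [0, 0, 0, -50, 0], [0, 0, 0, -50, 0], [0, 0, 0, -50, 0], [0, 0, 0, -50, 0]])

```text
t: 3.6
eef_pos: [0.561, -0.1911, 0.0978]
orientation: [3.141, -0.008, 0.003]
wrist_force: [0.2, 0.0, -0.2]
grip_width: 0.0942
```

>>> jog_arm(plan=[[0, 0, 1, -12, 0], [0, 0, 2, -20, 0], [0, 0, 2, -20, 0], [0, 0, 2, -20, 0], [0, 0, 2, -20, 0]])

```text
t: 4.1
eef_pos: [0.5603, -0.1889, 0.0766]
orientation: [3.141, -0.008, 0.0]
wrist_force: [-0.1, 0.1, 0.1]
grip_width: 0.0942
```

>>> jog_arm(plan=[[0.2, 0, 0, 0, 0], [0.3, 0, 0, 0, 0], [0.3, 0, 0, 0, 0]])

```text
t: 4.4
eef_pos: [0.5603, -0.1889, 0.0768]
orientation: [3.141, -0.008, 0.001]
wrist_force: [1.1, 0.3, -0.2]
grip_width: 0.0734
```

>>> jog_arm(plan=[[0.32, 0, 0, 0, 0], [0.33, 0, 0, 0, 0], [0.33, 0, 0, 0, 0], [0.33, 0, 0, 0, 0]])

```text
t: 4.8
eef_pos: [0.5602, -0.1888, 0.0765]
orientation: [3.142, -0.008, -0.0]
wrist_force: [-0.6, 0.2, -0.2]
grip_width: 0.0631
```

>>> jog_arm(plan=[[0.34, 0, 0, 0, 0], [0.34, 0, 0, 0, 0], [0.34, 0, 0, 0, 0]])

```text
t: 5.1
eef_pos: [0.5602, -0.1888, 0.0765]
orientation: [3.141, -0.008, -0.0]
wrist_force: [-0.4, 0.0, 0.7]
grip_width: 0.0621
```

>>> jog_arm(plan=[[0.35, 0, 0, 0, 0], [0.35, 0, 0, 0, 0], [0.35, 0, 0, 0, 0]])

```text
t: 5.4
eef_pos: [0.5602, -0.189, 0.0766]
orientation: [3.141, -0.008, 0.0]
wrist_force: [-0.3, -0.7, 0.4]
grip_width: 0.0614
```

>>> jog_arm(plan=[[0.36, 0, 0, 0, 0], [0.38, 0, 0, 0, 0], [0.45, 0, 0, 0, 0], [0.45, 0, 0, 0, 0]])

```text
t: 5.8
eef_pos: [0.5602, -0.189, 0.0766]
orientation: [3.141, -0.008, 0.0]
wrist_force: [-0.0, -0.6, 0.1]
grip_width: 0.0599
```

>>> jog_arm(plan=[[0.45, 0, 0, 2, 0], [0.45, 0, 0, 4, 0], [0.45, 0, 0, 5, 0], [0.45, 0, 0, 5, 0]])

```text
t: 6.2
eef_pos: [0.5601, -0.1885, 0.0813]
orientation: [-3.141, 0.008, 0.001]
wrist_force: [-0.1, 1.2, -3.0]
grip_width: 0.0601
```

```bash
cat > look.py <<'E'
from h import *
import sys
o=get_obs(); print(o['t'],o['eef_pos'].round(4),o['wrist_force'].round(2),o['moment'].round(3))
im=capture("side"); n=sys.argv[1]
cv2.imwrite(f"pics/{n}.png",cv2.resize(im[225:315,235:355],None,fx=6,fy=6,interpolation=cv2.INTER_CUBIC))
E
python3 look.py s1
```

```text
6.2 [ 0.5601 -0.1885  0.0813] [-0.1   1.24 -2.96] [ 0.025 -0.086  0.016]
```

View pics/s1.png

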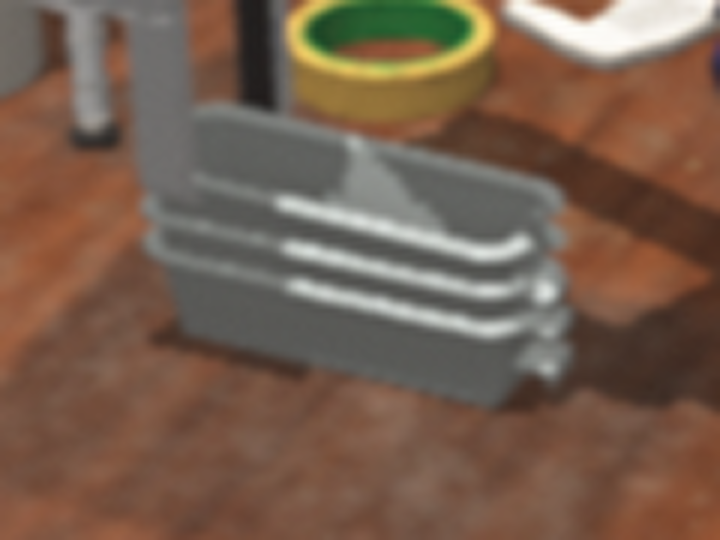

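The side view shows the top tray's plain end raised at (170,180), with the next trays still flat. I keep tilting along the arc.

>>> jog_arm(plan=[[0.45, 0, 0, 2, 0], [0.45, -1, 0, 4, 0], [0.45, -1, 0, 6, 0], [0.45, -1, 0, 7, 0], [0.45, -1, 0, 7, 0]])

```text
t: 6.75
eef_pos: [0.5594, -0.1889, 0.0889]
orientation: [3.141, -0.008, 0.001]
wrist_force: [-0.5, -0.3, -2.2]
grip_width: 0.0603
```

>>> jog_arm(plan=[[0.45, 0, 0, 2, 0], [0.45, -1, 0, 4, 0], [0.45, -2, 0, 6, 0], [0.45, -2, 0, 7, 0], [0.45, -2, 0, 7, 0]])

```text
t: 7.25
eef_pos: [0.5572, -0.1889, 0.0958]
orientation: [3.141, -0.008, 0.0]
wrist_force: [-0.1, 0.7, -2.3]
grip_width: 0.0599
```

```bash
python3 look.py s2
```

```text
7.25 [ 0.5572 -0.1889  0.0958] [-0.07  0.68 -2.26] [ 0.028 -0.277  0.016]
```

View pics/s2.png

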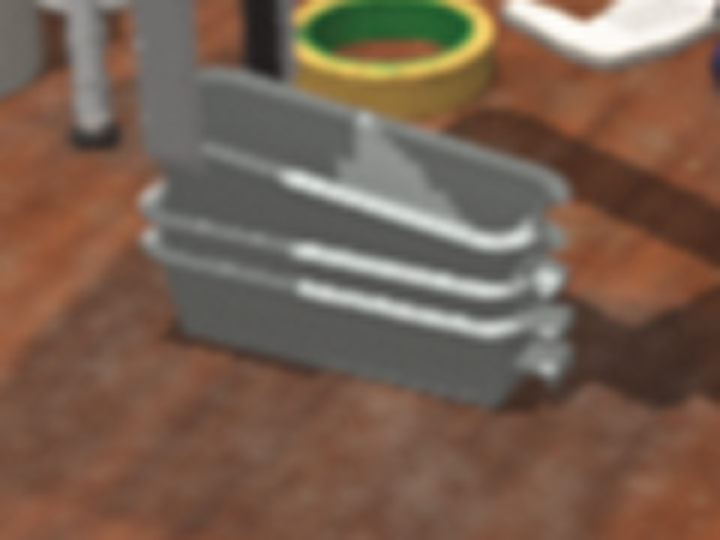

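Next trays unmoved (rims at 225-330 same as before); tilt is about 0.13. I raise it further.

>>> jog_arm(plan=[[0.45, -1, 0, 2, 0], [0.45, -1, 0, 4, 0], [0.45, -2, 0, 6, 0], [0.45, -2, 0, 8, 0], [0.45, -2, 0, 9, 0], [0.45, -2, 0, 9, 0]])

```text
t: 7.9
eef_pos: [0.5554, -0.1889, 0.1048]
orientation: [3.141, -0.008, 0.001]
wrist_force: [0.6, -0.8, -3.6]
grip_width: 0.06
```

```bash
python3 look.py s3
python3 - <<'E'
from h import *
for l in ["top_tray_hook","next_tray_edge","top_tray_mid","next_tray_mid"]:
    for r in pinpoint("side",l): print(l,round(r['confidence'],2),np.round(r['centre'],3))
E
```

```text
7.9 [ 0.5554 -0.1889  0.1048] [ 0.63 -0.79 -3.55] [ 0.068 -0.177  0.007]
top_tray_hook 0.91 [ 0.434 -0.184  0.051]
top_tray_hook 0.74 [0.556 0.166 0.002]
next_tray_edge 0.91 [ 0.432 -0.185  0.058]
top_tray_mid 0.72 [ 0.506 -0.19   0.076]
next_tray_mid 0.68 [ 0.508 -0.189  0.038]
```

View pics/s3.png

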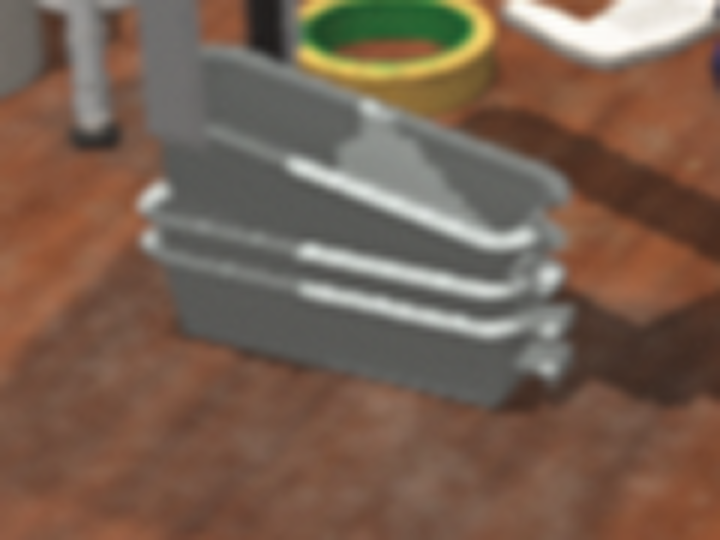

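>>> jog_arm(plan=[[0.45, -1, 0, 2, 0], [0.45, -1, 0, 4, 0], [0.45, -2, 0, 6, 0], [0.45, -2, 0, 6, 0]])

```text
t: 8.55
eef_pos: [0.5533, -0.1889, 0.111]
orientation: [3.141, -0.008, 0.001]
wrist_force: [0.6, 0.6, -3.3]
grip_width: 0.06
```

```bash
cat > f.py <<'E'
from h import *
import sys
n=int(sys.argv[1]) if len(sys.argv)>1 else 6
F=[];W=[]
for i in range(n):
    im=capture("side"); o=get_obs(); F.append(np.r_[o['wrist_force'],o['moment']])
F=np.array(F); print(o['t'],o['eef_pos'].round(4),'F',F.mean(0).round(2),'sd',(F.std(0)/n**.5).round(2))
# rim-motion check: patch shift of the lower two trays' visible rims vs reference
a=im[225:315,235:355].astype('float32')
b=cv2.resize(cv2.imread("pics/s1.png"),(120,90),interpolation=cv2.INTER_AREA).astype('float32')
for nm,(x0,x1,y0,y1) in dict(next=(46,86,38,50),low=(30,85,46,62),hooks=(85,96,45,63)).items():
    t=b[y0:y1,x0:x1]; s=cv2.matchTemplate(a[y0-4:y1+4,x0-4:x1+4].astype('uint8'),t.astype('uint8'),cv2.TM_CCOEFF_NORMED)
    i=np.unravel_index(s.argmax(),s.shape); print(nm,'shift',i[1]-4,i[0]-4,s.max().round(3),'at0',s[4,4].round(3))
E
python3 f.py 8
```

```text
8.95 [ 0.5532 -0.1888  0.1104] F [ 0.19 -0.07 -3.46  0.02 -0.23  0.01] sd [0.15 0.21 0.16 0.01 0.01 0.01]
next shift 1 0 0.54 at0 0.519
low shift 0 0 0.968 at0 0.968
hooks shift 0 -1 0.644 at0 0.631
```

>>> jog_arm(plan=[[0.45, 1, 0, 0, 0], [0.45, 2, 0, 0, 0], [0.45, 3, 0, 0, 0], [0.45, 4, 0, 0, 0], [0.45, 4, 0, 0, 0]])

```text
t: 9.45
eef_pos: [0.5574, -0.1888, 0.1105]
orientation: [3.142, -0.008, 0.0]
wrist_force: [-0.6, 0.8, -2.4]
grip_width: 0.0604
```

```bash
python3 f.py 6
```

```text
9.75 [ 0.5572 -0.1888  0.1105] F [ 0.18  0.2  -3.29  0.02 -0.19  0.  ] sd [0.22 0.14 0.22 0.01 0.01 0.01]
next shift 1 0 0.506 at0 0.502
low shift 0 0 0.975 at0 0.975
hooks shift 2 4 0.514 at0 0.472
```

>>> jog_arm(plan=[[0.45, 1, 0, 0, 0], [0.45, 2, 0, 0, 0], [0.45, 3, 0, 0, 0], [0.45, 3, 0, 0, 0]])

```text
t: 10.15
eef_pos: [0.5604, -0.1888, 0.1105]
orientation: [3.141, -0.008, 0.0]
wrist_force: [-0.1, -0.4, -3.2]
grip_width: 0.06
```

```bash
python3 f.py 6; python3 look.py s4
```

```text
10.45 [ 0.5602 -0.1888  0.1105] F [ 0.    0.24 -2.72  0.02 -0.14 -0.01] sd [0.16 0.23 0.28 0.01 0.01 0.01]
next shift 1 0 0.49 at0 0.482
low shift 0 0 0.976 at0 0.976
hooks shift 2 4 0.544 at0 0.408
10.45 [ 0.5602 -0.1888  0.1105] [ 0.09 -0.95 -1.94] [ 0.031 -0.09  -0.02 ]
```

View pics/s4.png

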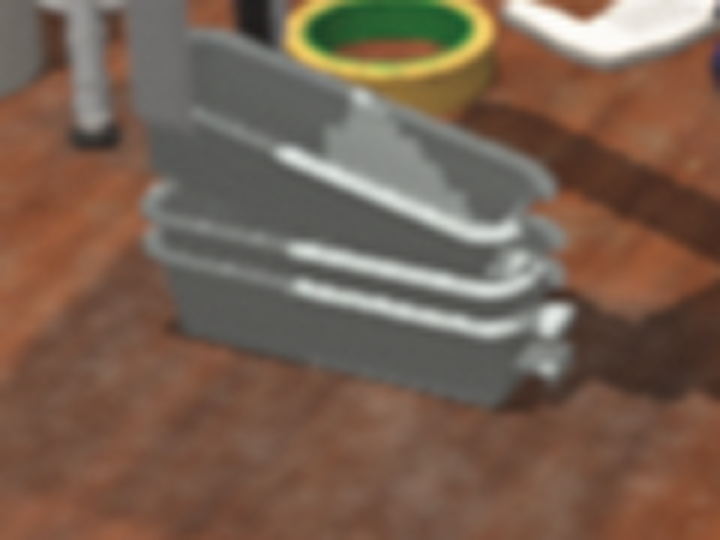

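Top tray drew 7 mm with no x-force; the next tray's rim (290,250)-(490,292) has not moved. I go on in small steps.

>>> jog_arm(plan=[[0.45, 1, 0, 0, 0], [0.45, 2, 0, 0, 0], [0.45, 3, 0, 0, 0], [0.45, 3, 0, 0, 0]])

```text
t: 10.9
eef_pos: [0.5634, -0.1888, 0.1105]
orientation: [3.141, -0.008, 0.0]
wrist_force: [0.0, -0.6, -3.9]
grip_width: 0.0604
```

```bash
python3 f.py 6
```

```text
11.2 [ 0.5632 -0.1888  0.1105] F [ 0.    0.29 -3.47  0.02 -0.14  0.01] sd [0.1  0.22 0.14 0.01 0.01 0.01]
next shift 4 1 0.519 at0 0.485
low shift 0 0 0.975 at0 0.975
hooks shift 1 4 0.556 at0 0.433
```

>>> jog_arm(plan=[[0.45, 1, 0, 0, 0], [0.45, 2, 0, 0, 0], [0.45, 2, 0, 0, 0]])

```text
t: 11.5
eef_pos: [0.5654, -0.1889, 0.1105]
orientation: [3.141, -0.008, 0.0]
wrist_force: [-0.0, 0.0, -3.4]
grip_width: 0.0599
```

```bash
python3 f.py 6
```

```text
11.8 [ 0.5652 -0.1888  0.1105] F [ 0.06  0.28 -3.09  0.05 -0.15 -0.  ] sd [0.21 0.2  0.25 0.01 0.01 0.01]
next shift 4 1 0.531 at0 0.51
low shift 0 0 0.974 at0 0.974
hooks shift 1 4 0.557 at0 0.426
```

The tray now hangs freely: weight about 3.1 N, moment = W × 5 cm, no contact. I continue.

>>> jog_arm(plan=[[0.45, 1, 0, 0, 0], [0.45, 2, 0, 0, 0], [0.45, 2, 0, 0, 0]])

```text
t: 12.1
eef_pos: [0.5674, -0.1888, 0.1105]
orientation: [3.141, -0.008, 0.0]
wrist_force: [0.6, -0.3, -3.7]
grip_width: 0.0605
```

```bash
sed -i 's#pics/s1.png#pics/s4.png#' f.py; python3 f.py 6
```

```text
12.4 [ 0.5672 -0.1888  0.1105] F [ 0.37  0.08 -3.22  0.03 -0.15  0.01] sd [0.06 0.18 0.1  0.01 0.01 0.01]
next shift -4 -1 0.951 at0 0.88
low shift 0 0 0.989 at0 0.989
hooks shift 0 0 0.976 at0 0.976
```

>>> jog_arm(plan=[[0.45, 1, 0, 0, 0], [0.45, 2, 0, 0, 0], [0.45, 2, 0, 0, 0]])

```text
t: 12.7
eef_pos: [0.5694, -0.1888, 0.1105]
orientation: [3.141, -0.008, 0.0]
wrist_force: [0.5, -0.2, -3.2]
grip_width: 0.0604
```

```bash
python3 f.py 6
```

```text
13.0 [ 0.5692 -0.1888  0.1105] F [ 0.21 -0.35 -3.28  0.02 -0.14  0.01] sd [0.19 0.18 0.14 0.01 0.01 0.01]
next shift -4 -1 0.964 at0 0.847
low shift 0 0 0.986 at0 0.986
hooks shift 0 0 0.973 at0 0.973
```

>>> jog_arm(plan=[[0.45, 1, 0, 0, 0], [0.45, 2, 0, 0, 0], [0.45, 3, 0, 0, 0], [0.45, 3, 0, 0, 0]])

```text
t: 13.4
eef_pos: [0.5724, -0.1888, 0.1105]
orientation: [3.141, -0.008, 0.0]
wrist_force: [-0.3, -0.0, -3.2]
grip_width: 0.06
```

```bash
python3 f.py 6
```

```text
13.7 [ 0.5722 -0.1888  0.1105] F [ 0.25 -0.07 -3.29  0.03 -0.14 -0.02] sd [0.13 0.17 0.19 0.01 0.01 0.01]
next shift -4 -1 0.953 at0 0.817
low shift 0 0 0.978 at0 0.978
hooks shift 0 0 0.973 at0 0.973
```

>>> jog_arm(plan=[[0.45, 1, 0, 0, 0], [0.45, 2, 0, 0, 0], [0.45, 3, 0, 0, 0], [0.45, 3, 0, 0, 0]])

```text
t: 14.1
eef_pos: [0.5754, -0.1888, 0.1105]
orientation: [3.141, -0.008, 0.0]
wrist_force: [-0.3, 0.7, -3.6]
grip_width: 0.0598
```

```bash
python3 f.py 6; python3 look.py s5
```

```text
14.4 [ 0.5752 -0.1888  0.1105] F [-0.17 -0.2  -3.11  0.01 -0.14 -0.01] sd [0.17 0.15 0.17 0.01 0.01 0.01]
next shift -4 -1 0.897 at0 0.743
low shift 0 0 0.975 at0 0.975
hooks shift 0 0 0.971 at0 0.971
14.4 [ 0.5752 -0.1888  0.1105] [ 0.01 -0.65 -3.52] [-0.018 -0.144  0.005]
```

View pics/s5.png

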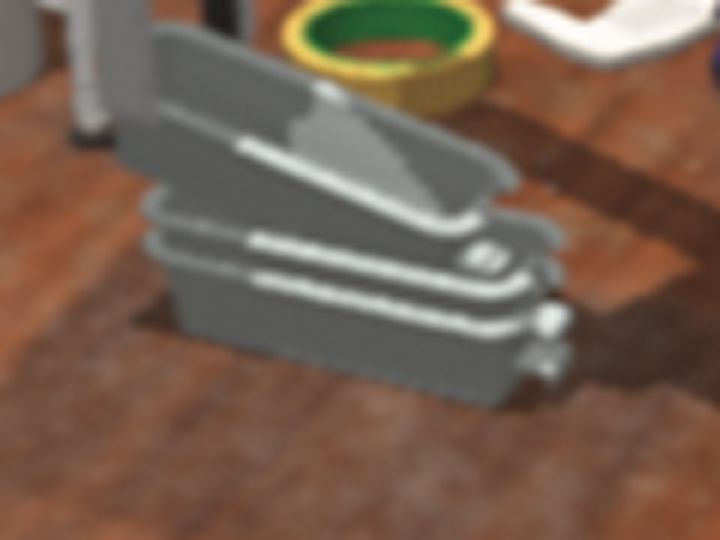

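The hook (485,258) now lies inside the next tray's end wall and the lower trays are unmoved. I lift cautiously.

>>> jog_arm(plan=[[0.45, 1, 0, 1, 0], [0.45, 1, 0, 2, 0], [0.45, 1, 0, 4, 0], [0.45, 1, 0, 6, 0], [0.45, 1, 0, 6, 0]])

```text
t: 14.95
eef_pos: [0.5765, -0.1889, 0.1171]
orientation: [3.141, -0.008, 0.001]
wrist_force: [0.0, -1.2, -3.3]
grip_width: 0.0601
```

```bash
python3 f.py 6
```

```text
15.25 [ 0.5761 -0.1888  0.1164] F [ 0.07  0.43 -3.17  0.03 -0.15 -0.  ] sd [0.23 0.22 0.12 0.01 0.01 0.01]
next shift 0 0 0.832 at0 0.832
low shift 0 0 0.969 at0 0.969
hooks shift 0 0 0.973 at0 0.973
```

>>> jog_arm(plan=[[0.45, 0, 0, 3, 0], [0.45, 0, 0, 6, 0], [0.45, 0, 0, 10, 0], [0.45, 0, 0, 15, 0], [0.45, 0, 0, 25, 0], [0.45, 0, 0, 40, 0], [0.45, 0, 0, 60, 0], [0.45, 0, 0, 80, 0]])

```text
t: 16.05
eef_pos: [0.5763, -0.1889, 0.1985]
orientation: [3.141, -0.008, 0.001]
wrist_force: [0.4, -0.6, -4.0]
grip_width: 0.06
```

```bash
python3 f.py 4;python3 - <<'E'
from h import *
print(get_obs()['joint_positions'].round(2))
for l in ["next_tray_mid","next_tray_edge","top_tray_mid","top_tray_hook"]:
    for r in pinpoint("side",l): print(l,round(r['confidence'],2),np.round(r['centre'],3))
E
```

```text
16.25 [ 0.5766 -0.189   0.1976] F [ 0.16  0.05 -2.24  0.01 -0.15  0.01] sd [0.18 0.31 0.85 0.02 0.02 0.02]
next shift 0 0 0.8 at0 0.8
low shift 0 0 0.963 at0 0.963
hooks shift 0 0 0.95 at0 0.95
[-0.41  0.22  1.26 -0.    1.66  1.17]
next_tray_mid 0.78 [ 0.507 -0.188  0.038]
next_tray_mid 0.7 [ 0.536 -0.19   0.143]
next_tray_edge 0.71 [ 0.436 -0.189  0.059]
top_tray_mid 0.59 [ 0.529 -0.188  0.169]
top_tray_hook 0.9 [ 0.459 -0.188  0.141]
```

The hook is free and the next tray stays at (0.507,-0.188,0.038). Next I measure the scale's yaw and pan centre.

Run:
```python
from h import *
for c in ["top","side"]:
    capture(c)
    for r in pinpoint(c,"pan")+pinpoint(c,"postal_scale"): print(c,r['confidence'],r['centre'])
    for l in ["pan","postal_scale"]:
        for r in masks_of(c,l)[:1]:
            M=r['pixels'].astype('uint8'); k=max(cv2.findContours(M,0,2)[0],key=cv2.contourArea)[:,0,:]
            P=np.array([atz(c,p,0.045)[:2] for p in k]).astype('float32'); print(c,l,cv2.minAreaRect(P),M.sum())
```

```text
top 0.64 [0.5911, 0.1638, 0.0478]
top 0.66 [0.5538, 0.1672, -0.001]
top pan ((0.5461214184761047, 0.16850125789642334), (0.1903536170721054, 0.24435172975063324), 86.5247573852539) 4678
top postal_scale ((0.5462437868118286, 0.16760501265525818), (0.19121922552585602, 0.24381813406944275), 86.77558135986328) 4663
side 0.74 [0.5914, 0.1672, 0.0484]
side 0.81 [0.5531, 0.1664, 0.0031]
side pan ((0.5425887107849121, 0.18209689855575562), (0.20347507297992706, 0.25467684864997864), 85.92074584960938) 13296
side postal_scale ((0.5421483516693115, 0.18173176050186157), (0.20465709269046783, 0.25653180480003357), 86.15190887451172) 13355
```

>>> jog_arm(plan=[[0.45, 0, 30, 15, 6], [0.45, 0, 65, 30, 14], [0.45, 0, 105, 30, 22], [0.45, 0, 150, 30, 30], [0.45, 0, 195, 30, 38], [0.45, 0, 240, 30, 46], [0.45, 0, 275, 30, 54], [0.45, 0, 300, 30, 62]])

```text
t: 17.75
eef_pos: [0.5758, 0.1139, 0.2266]
orientation: [-2.69, -1.622, -0.001]
wrist_force: [0.5, -1.0, -2.8]
grip_width: 0.06
```

Run:
```python
from h import *
im=cv2.imread("pics/top0.png"); x0,y0,s=140,215,6
c=cv2.resize(im[y0:y0+100,x0:x0+110],None,fx=s,fy=s,interpolation=cv2.INTER_CUBIC)
for yaw,col in [(-3.5,(0,0,255)),(2,(255,0,0))]:
    a=np.radians(yaw); R=np.array([[np.cos(a),-np.sin(a)],[np.sin(a),np.cos(a)]])
    Q=[]
    for dx,dy in [(-75,-88),(75,-88),(75,88),(-75,88)]:
        p=np.array([.591,.1665])+R@np.array([dx,dy])/1e3; Q.append((proj("top",[*p,.05])-[x0,y0])*s+s/2)
    cv2.polylines(c,[np.int32(Q)],True,col,1)
cv2.imwrite("pics/scale.png",c)
```

```text
(no output)
```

View pics/scale.png

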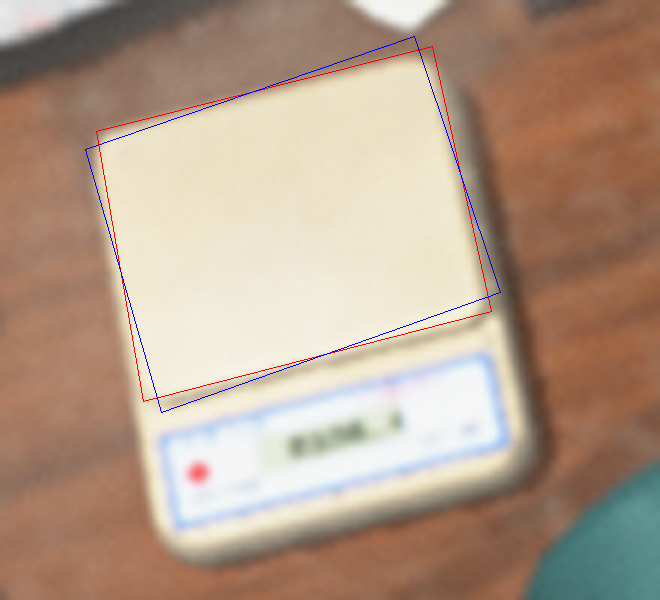

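The red outline (yaw -3.5°) matches the pan, which spans (97,131) to (490,312) in the crop. I go to the hover, then lower.

>>> jog_arm(plan=[[0.45, 5, 30, 0, 8], [0.45, 10, 60, 0, 16], [0.45, 17, 90, -25, 24], [0.45, 17, 98, -55, 24.5], [0.45, 17, 98, -80, 24.5], [0.45, 17, 98, -95, 24.5], [0.45, 17, 98, -95, 24.5], [0.45, 17, 98, -95, 24.5]])

```text
t: 18.55
eef_pos: [0.5937, 0.2089, 0.1324]
orientation: [2.294, 2.146, 0.002]
wrist_force: [0.4, 0.4, -3.0]
grip_width: 0.0602
```

```bash
cat > g.py <<'E'
from h import *
from scipy.spatial.transform import Rotation as Ro
F=[]
for i in range(5):
    capture("side"); o=get_obs(); F.append(np.r_[o['wrist_force'],o['moment']])
y=Ro.from_rotvec(o['orientation']).as_matrix()[:,1]
print(o['t'],o['eef_pos'].round(4),'F',np.mean(F,0).round(2),'w',o['grip_width'],'tray yaw',np.degrees(np.arctan2(y[1],y[0]))+90)
E
python3 g.py
```

```text
18.8 [0.5941 0.2092 0.1333] F [ 0.35 -0.13 -2.91  0.11 -0.12  0.02] w 0.06032348268744456 tray yaw 86.17818228281146
```

>>> jog_arm(plan=[[0.45, 0, 0, -5, 0], [0.45, 0, 0, -10, 0], [0.45, 0, 0, -15, 0], [0.45, 0, 0, -18, 0], [0.45, 0, 0, -18, 0], [0.45, 0, 0, -18, 0]])

```text
t: 19.4
eef_pos: [0.5935, 0.2095, 0.1141]
orientation: [2.293, 2.147, 0.002]
wrist_force: [-0.2, 2.5, 0.3]
grip_width: 0.0603
```

```bash
python3 g.py
python3 - <<'E'
from h import *
im=capture("side"); cv2.imwrite("pics/p1.png",cv2.resize(im[270:450,50:290],None,fx=3.3,fy=3.3,interpolation=cv2.INTER_CUBIC))
E
```

```text
19.65 [0.5935 0.2094 0.114 ] F [ 0.    3.09  1.73  0.37 -0.1   0.01] w 0.05989368521755402 tray yaw 86.20771619733742
```

View pics/p1.png

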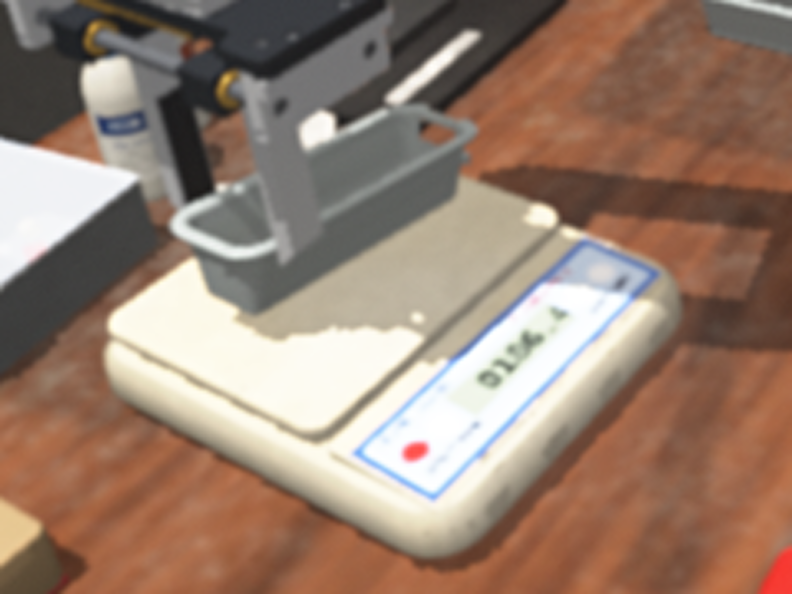

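The hook end has touched the pan (tray end near (465,180)) and the plain end is still up. I rotate it down slowly, following in +y.

>>> jog_arm(plan=[[0.45, 0, 2, -1, 0], [0.45, 0, 3, -3, 0], [0.45, 0, 4, -5, 0], [0.45, 0, 5, -7, 0], [0.45, 0, 6, -9, 0], [0.45, 0, 6, -9, 0]])

```text
t: 20.3
eef_pos: [0.5929, 0.2146, 0.1037]
orientation: [2.294, 2.146, -0.003]
wrist_force: [0.5, -1.2, -0.4]
grip_width: 0.0598
```

```bash
python3 g.py
```

```text
20.55 [0.593  0.2148 0.1043] F [ 0.1  -1.74 -0.7  -0.51 -0.16  0.07] w 0.060307338650104805 tray yaw 86.18230258615269
```

>>> jog_arm(plan=[[0.45, 0, 1, -2, 0], [0.45, 0, 2, -4, 0], [0.45, 0, 2, -6, 0], [0.45, 0, 2, -6, 0]])

```text
t: 20.95
eef_pos: [0.5932, 0.2179, 0.0983]
orientation: [-2.293, -2.147, -0.001]
wrist_force: [0.1, 0.0, -0.4]
grip_width: 0.0601
```

```bash
python3 g.py
```

```text
21.2 [0.5933 0.2177 0.0988] F [ 0.51  0.43 -0.17 -0.07 -0.12  0.02] w 0.06016228685060303 tray yaw 86.20915994276417
```

>>> jog_arm(plan=[[0.45, 0, 0, -1, 0], [0.45, 0, 1, -2, 0], [0.45, 0, 1, -2, 0]])

```text
t: 21.5
eef_pos: [0.5933, 0.2185, 0.0964]
orientation: [-2.293, -2.147, -0.001]
wrist_force: [0.2, 1.8, 0.9]
grip_width: 0.0601
```

```bash
python3 g.py
```

```text
21.75 [0.5933 0.2184 0.0967] F [ 0.16  2.2   0.36  0.13 -0.14  0.03] w 0.05978181056952681 tray yaw 86.20580837044325
```

>>> jog_arm(plan=[[0.45, 0, 0, -1, 0], [0.45, 0, 0, -1.5, 0], [0.45, 0, 0, -1.5, 0]])

```text
t: 22.05
eef_pos: [0.5934, 0.2185, 0.0953]
orientation: [-2.294, -2.147, -0.001]
wrist_force: [0.4, 2.1, 1.6]
grip_width: 0.0599
```

```bash
python3 g.py
```

```text
22.3 [0.5934 0.2184 0.0953] F [ 0.64  2.62  1.97  0.35 -0.14  0.02] w 0.059919266334968885 tray yaw 86.20655640347405
```

>>> jog_arm(plan=[[0.45, 0, 0, -1, 0], [0.45, 0, 0, -1, 0], [0.45, 0, 0, -1, 0]])

```text
t: 22.6
eef_pos: [0.5934, 0.2184, 0.0951]
orientation: [2.294, 2.146, 0.002]
wrist_force: [1.0, 3.3, 4.7]
grip_width: 0.0601
```

```bash
python3 g.py
```

```text
22.85 [0.5934 0.2184 0.0951] F [ 0.08  3.26  5.52  0.36  0.13 -0.01] w 0.06017779330380044 tray yaw 86.20253909370446
```

Fz jumped while z stopped, so the tray is seated flat. I'll relax slightly, open gradually, and clear upward.

>>> jog_arm(plan=[[0.45, 0, 0, 0.7, 0], [0.36, 0, 0, 0.7, 0], [0.33, 0, 0, 0.7, 0], [0.25, 0, 0, 0.7, 0], [0.1, 0, 0, 0.7, 0], [0, 0, 0, 0.7, 0], [0, 0, 0, 0.7, 0]])

```text
t: 23.55
eef_pos: [0.593, 0.2178, 0.0942]
orientation: [-2.294, -2.146, 0.002]
wrist_force: [-0.3, -0.5, -0.5]
grip_width: 0.0911
```

>>> jog_arm(plan=[[0, 0, 0, 8, 0], [0, 0, 0, 25, 0], [0, 0, 0, 55, 0], [0, 0, 0, 95, 0], [0, 0, 0, 130, 0], [0, -20, -40, 150, 0], [0, -40, -80, 150, 0], [0, -60, -120, 150, 0]])

```text
t: 24.35
eef_pos: [0.533, 0.0972, 0.2468]
orientation: [2.291, 2.146, 0.004]
wrist_force: [1.3, -0.8, -0.2]
grip_width: 0.094
```

```bash
python3 g.py
python3 - <<'E'
from h import *
im=capture("side"); cv2.imwrite("pics/end.png",cv2.resize(im[235:450,50:350],None,fx=2.6,fy=2.6,interpolation=cv2.INTER_CUBIC))
for l in ["top_tray_mid","top_tray","pan","next_tray_mid","next_tray_edge","top_tray_hook"]:
    for r in pinpoint("side",l): print(l,round(r['confidence'],2),np.round(r['centre'],3))
E
```

```text
24.6 [0.5335 0.0984 0.2455] F [ 0.08 -0.26 -0.03 -0.04 -0.04 -0.01] w 0.09406612639157139 tray yaw 86.1843638594373
top_tray_mid 0.55 [0.59  0.167 0.077]
top_tray 0.79 [0.593 0.163 0.047]
pan 0.91 [0.59  0.165 0.05 ]
next_tray_mid 0.64 [ 0.51  -0.191  0.04 ]
next_tray_edge 0.69 [ 0.435 -0.189  0.058]
next_tray_edge 0.38 [ 0.506 -0.187  0.037]
top_tray_hook 0.6 [0.582 0.094 0.066]
```

View pics/end.png

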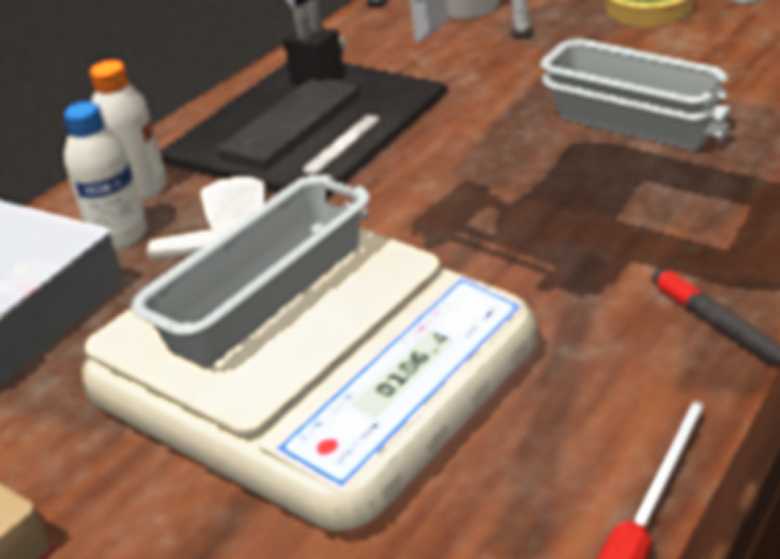

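The tray stands upright on the pan and the two other trays are still nested in place. One numerical check of the centring before handing in.

Run:
```python
from h import *
for c in ["top","wrist"]:
    m=camera_model(c); capture(c)
    for l in ["top_tray","pan"]:
        for r in pinpoint(c,l): print(c,l,round(r['confidence'],2),np.round(r['centre'],3))
    for r in masks_of(c,"top_tray"):
        k=max(cv2.findContours(r['pixels'].astype('uint8'),0,2)[0],key=cv2.contourArea)[:,0,:]
        for z in (.092,.074,.058): 
            P=np.array([atz(m,p,z)[:2] for p in k]).astype('float32'); q=cv2.minAreaRect(P); print(c,round(r['confidence'],2),z,np.round(q[0],4),np.round(q[1],4),q[2])
```

```text
top 0.44 0.092 [0.5921 0.2343] [0.0628 0.029 ] 5.121487617492676
top 0.44 0.074 [0.6004 0.2373] [0.0636 0.0294] 5.121491432189941
top 0.44 0.058 [0.6077 0.24  ] [0.0643 0.0297] 5.121493339538574
wrist top_tray 0.94 [0.59  0.164 0.05 ]
wrist 0.74 0.092 [0.5916 0.1657] [0.1598 0.0609] 87.07571411132812
wrist 0.74 0.074 [0.5946 0.1656] [0.1687 0.0643] 87.07576751708984
wrist 0.74 0.058 [0.5972 0.1654] [0.1767 0.0674] 87.07567596435547
```

```bash
python3 -c "
from h import *
print(get_obs()['t']); print(finish_job())"
```

```text
25.35
the job is handed in; nothing more can be done
None
```

The top tray is on the scale's weighing pan, upright and released, and I handed the job in at 25.4 s.

**What I did:** I gripped the tray across its plain end and raised that end about 34 mm, so it tilted in the grip. I then drew the tray 22 mm along x in small steps. The averaged sideways force stayed at or below about 0.4 N, so the hook came out freely. After carrying the tray over and turning it 90°, I lowered the hook end onto the pan first, then let the plain end down. The averaged force reached about 6.4 N at most. Then I opened the gripper and moved away.

**Last checks:**
- **Tray on the pan:** the wrist camera puts its centre at (0.592, 0.166), with the rim measuring its full 160 × 61 mm at standing height. The pan centre is (0.590, 0.165), so they agree within about 2 mm. The tray is turned 87.1°, against the 86.5° I aimed for.
- **Next tray:** found at (0.510, -0.191) against about (0.508, -0.189) before, within the detector's roughly 4 mm error. The side pictures show the lower trays still nested in place.
- **Gripper:** about 0.3 N or less on the wrist after release, so it is touching nothing.

**Checks that disagreed:**
- My picture comparison of the next tray's rim gave unclear matches because shadows moved over it. The bottom rim and the hook region showed no shift.
- The final top-camera view of the tray was mostly hidden by the arm and could not be used.
- A rough estimate by eye from the last side picture suggested the tray was 10–14 mm off centre. I trusted the wrist-camera measurement over it.

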